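# Close, base-stamp and crate the sweet jars

## Robot

A 6-joint arm with a two-finger parallel gripper is mounted at the origin on the work surface. World frame = base frame: x ahead of the robot, y to its left, z up, the work surface at z = 0. Lengths are in mm, angles in rad, forces in N, time in s.
With the tool pointing down it reaches from about 350 to 875 mm from the base axis. Payload 4.2 kg.
Tool frame: the origin (TCP) lies on the mounting face of the last link; the fingertips stand 173 mm ahead of it and the grasp point (between the pads) lies 155 mm ahead of it; z points along the fingers, y is the line along which they close (so a half turn about z gives the same grasp; the last joint's range is limited). The gripper opens to 85 mm and grips with 20 to 120 N. Pads are 22 mm wide; open, the fingers measure 114 mm over their backs; the gripper's body (76 mm by 85 mm) begins 54 mm behind the grasp point. The pads swing forward as they close: fully open they stand 13 mm farther back than shut.
Start: joints at [1.538, 0.385, 0.008, 0, -1.194, -0.259], TCP at [179.766, 598.569, 404.712] pointing down, gripper open.
Joint ranges: [-3.14, 3.14], [-1.21, 2.06], [-1.07, 1.41], [-3.16, 2.05], [-2.99, -0.16], [-3.1, 3.1]. Speed limits (rad/s): [2.79, 2.79, 3.14, 3.14, 3.14, 3.14].

## Interface

Orientations are given as a unit quaternion [x, y, z, w].
In Python, from bench import arm gives the robot as it stands. The module is installed in compiled form; this text tells all that it offers.
- The arm moves only by the tool move_arm, never from a script. Its arguments are lists of equal length, an entry for each row: "fingers": the finger opening in mm, from 0 to 85.4; "travel": the shift along the tool's x, y, z in mm, a list of three; "dr": the turn, a rotation vector about the tool's x, y, z in rad, a list of three. A call has 1 to 10 rows; each row is the pose to reach, as a shift and turn from the pose commanded when the call began, along the tool's axes at that moment; what a row does not reach only later rows make up. A row lasts 1/10 s, in which the tool goes at most 50 mm and 8.59 degrees, less where a joint would pass 70% of its speed; a pose out of reach is approached as far as the arm can. A call with a gripper value outside its range is refused whole. The fingers move at their own pace and stop on an object; the grip force is fixed at half the most. Time passes only in rows, so rows that repeat a pose let the fingers close. It gives the time, the measured TCP pose, the force, the opening and the grip force at its end, in the units of the state.
- arm.read_state(): the state, without advancing time (a new reading comes with each control period).
- arm.get_image(name): name is "scene" or "side" or "wrist"; returns the picture (400x640x3 uint8, red, green, blue); there is no depth.
- arm.camera_model(name): a dict with "intrinsics" (3x3 intrinsics, pixels), "pose" (4x4, takes a point from camera to world coordinates). Camera axes: x right, y up, looking along -z (the intrinsics and any distortion apply to the point x, -y, -z); pixel columns grow to the right and rows downward; lengths in mm; the calibration is good to about 2 mm. A picture is of the moment at which its call begins: read the wrist's pose just before it. camera_model takes no time and is no camera call; for the wrist camera it gives the pose at the moment of the call.
- arm.job_done(): hands the job in; it is judged then, once.
The state is a dict: "clock": time; "joints": joint angles; "joint_vel": joint speeds; "joint_efforts": joint torques, N m; "position": TCP position; "ee_rot": TCP orientation; "contact_force": force on the tool from outside, world axes, zero at the start; "wrist_torque": the same for the moment, N m; "gripper_width": finger opening in mm; "grasp_force": force on a finger pad.
Only numpy, scipy, OpenCV 4.12 (cv2) and the standard library are available. Lean on these libraries where they do the work, as an engineer would, in place of code of your own. Each camera call takes 0.05 s, during which the arm holds its last target. There are 200 camera calls.

## Task

Finish the sweet jars on the packing bench: screw each cap tight (clockwise, black bar lined up with the mark on the jar), then press each closed jar squarely down on the stamper's sprung pad until the pad is fully down, keeping to the order yellow, red, green, blue (skip a colour that is not there), and stand every jar upright on the floor of the orange crate. Finish with the crate's drop-front gate pushed up shut, and leave the trays and the spoon where they are.

Things in the scene. Friction and masses are not known exactly. Their poses are not given: they have to be found in the camera images.
- jar_yellow: sweet jar with a yellow screw cap, loose, about 0.3 kg (may be absent): round amber body with a white band, diameter 68 mm, from its foot up to a flat shoulder at 74 mm, then the yellow cap, diameter 50 mm, from 76 to 104 mm height. Origin: centre of the foot, z up. A black mark lies on the shoulder on the jar's own +x side. Best handled by the cap, from above; the cap cannot come off.
- cap_yellow (a joint): turn of the yellow cap on its jar, rad: 0 = tight (stop; the black bar on the cap top lines up with the black mark on the jar's shoulder), grows as it is unscrewed, anticlockwise seen from above, up to 1.6. It turns without rising, against a light friction of about 0.025 N m and stays where it is left; standing on the bench, the jar does not turn with it until the stop is reached.
- cap_yellow_top (a point): centre of the top of the yellow cap, 104 mm above the jar's foot; its x axis points along the black bar on the cap
- jar_red: sweet jar with a red screw cap, loose, about 0.3 kg (may be absent): round amber body with a white band, diameter 68 mm, from its foot up to a flat shoulder at 74 mm, then the red cap, diameter 50 mm, from 76 to 104 mm height. Origin: centre of the foot, z up. A black mark lies on the shoulder on the jar's own +x side. Best handled by the cap, from above; the cap cannot come off.
- cap_red (a joint): turn of the red cap on its jar, rad: 0 = tight (stop; the black bar on the cap top lines up with the black mark on the jar's shoulder), grows as it is unscrewed, anticlockwise seen from above, up to 1.6. It turns without rising, against a light friction of about 0.025 N m and stays where it is left; standing on the bench, the jar does not turn with it until the stop is reached.
- cap_red_top (a point): centre of the top of the red cap, 104 mm above the jar's foot; its x axis points along the black bar on the cap
- jar_green: sweet jar with a green screw cap, loose, about 0.3 kg (may be absent): round amber body with a white band, diameter 68 mm, from its foot up to a flat shoulder at 74 mm, then the green cap, diameter 50 mm, from 76 to 104 mm height. Origin: centre of the foot, z up. A black mark lies on the shoulder on the jar's own +x side. Best handled by the cap, from above; the cap cannot come off.
- cap_green (a joint): turn of the green cap on its jar, rad: 0 = tight (stop; the black bar on the cap top lines up with the black mark on the jar's shoulder), grows as it is unscrewed, anticlockwise seen from above, up to 1.6. It turns without rising, against a light friction of about 0.025 N m and stays where it is left; standing on the bench, the jar does not turn with it until the stop is reached.
- cap_green_top (a point): centre of the top of the green cap, 104 mm above the jar's foot; its x axis points along the black bar on the cap
- jar_blue: sweet jar with a blue screw cap, loose, about 0.3 kg (may be absent): round amber body with a white band, diameter 68 mm, from its foot up to a flat shoulder at 74 mm, then the blue cap, diameter 50 mm, from 76 to 104 mm height. Origin: centre of the foot, z up. A black mark lies on the shoulder on the jar's own +x side. Best handled by the cap, from above; the cap cannot come off.
- cap_blue (a joint): turn of the blue cap on its jar, rad: 0 = tight (stop; the black bar on the cap top lines up with the black mark on the jar's shoulder), grows as it is unscrewed, anticlockwise seen from above, up to 1.6. It turns without rising, against a light friction of about 0.025 N m and stays where it is left; standing on the bench, the jar does not turn with it until the stop is reached.
- cap_blue_top (a point): centre of the top of the blue cap, 104 mm above the jar's foot; its x axis points along the black bar on the cap
- stamper: base stamper, fixed: grey block 110 x 110 mm, 34 mm high, with a steel collar to 40 mm; origin at the centre of its underside, on the bench, z up. In its middle is the sprung pad
- pad (a joint): how far the sprung round pad (white face, diameter 76 mm) is pressed down, m: 0 = up, face 52 mm above the bench; 0.010 = fully down, face 42 mm above the bench. Spring: about 5 N to start, 12 N fully down; a standing jar does not press it down. It rises by itself when let go
- pad_top (a point): centre of the pad's face; moves down with it
- crate: orange packing crate, fixed: 160 mm (its x) by 350 mm (its y) outside, walls 85 mm high and 8 mm thick, floor 6 mm thick, open on top; origin at the centre of its underside, on the bench. Room for four jars side by side along y, 82 mm apart. Its -x side is the drop-front gate
- gate (a joint): angle of the crate's drop-front gate, rad: 0 = upright, shut (stop); grows as it leans outwards (to the crate's -x), up to 1.25. Hinged along its bottom edge, stiff enough to stay where it is left (about 0.13 N m), no latch. Follow its arc when pushing (edge rises as it shuts): a level push can bind when it leans far out
- gate_edge (a point): middle of the gate's free (top) edge, 75 mm from the hinge; the gate is 330 mm wide and 8 mm thick
- gate_hinge (a point): middle of the gate's hinge line: 76 mm from the crate's origin along its -x, 8 mm above the bench; its y axis runs along the hinge
- candy_tray: bystander: dark tray of candy sticks, 90 mm (its x) by 150 mm, 22 mm high, loose; origin under its centre. Leave alone
- tray_stack: bystander: stack of dark trays, 90 x 90 x 50 mm, loose; origin under its centre. Leave alone
- scoop: bystander: long steel spoon lying on the bench, loose; origin under its middle. Leave alone
There are look-alikes about, which are no part of the job. Leave any purple or turquoise look-alike of the jar_blue alone.

How it is judged (in metres and radians):
On the way, in this order (a step that is already met when the one before it is completed fails the run):
1. the yellow jar, its cap tight, stands squarely on the stamper's pad and presses it fully down (skipped if that jar is absent) (z of jar_yellow in the frame of stamper below 0.0436 m and horizontal distance between jar_yellow and stamper below 0.02 m and angle between jar_yellow's own z axis and vertical below 0.12 rad and value of joint cap_yellow below 0.12 rad), for 0.2 s.
2. the red jar, its cap tight, stands squarely on the stamper's pad and presses it fully down (skipped if that jar is absent) (z of jar_red in the frame of stamper below 0.0436 m and horizontal distance between jar_red and stamper below 0.02 m and angle between jar_red's own z axis and vertical below 0.12 rad and value of joint cap_red below 0.12 rad), for 0.2 s.
3. the green jar, its cap tight, stands squarely on the stamper's pad and presses it fully down (skipped if that jar is absent) (z of jar_green in the frame of stamper below 0.0436 m and horizontal distance between jar_green and stamper below 0.02 m and angle between jar_green's own z axis and vertical below 0.12 rad and value of joint cap_green below 0.12 rad), for 0.2 s.
4. the blue jar, its cap tight, stands squarely on the stamper's pad and presses it fully down (skipped if that jar is absent) (z of jar_blue in the frame of stamper below 0.0436 m and horizontal distance between jar_blue and stamper below 0.02 m and angle between jar_blue's own z axis and vertical below 0.12 rad and value of joint cap_blue below 0.12 rad), for 0.2 s.
At the end, for the whole second after the job is handed in: every jar that is present stands in the crate on its floor (foot within 8 mm of it, tilt under 0.1 rad, at rest), its cap within 0.12 rad of tight, and the gate is within 0.08 rad of upright; nothing is held (x of jar_yellow in the frame of crate between -0.06 and 0.06 m and y of jar_yellow in the frame of crate between -0.15 and 0.15 m and z of each of jar_yellow, jar_red, jar_green, jar_blue in the frame of crate below 0.014 m and angle between each of jar_yellow, jar_red, jar_green, jar_blue's own z axis and vertical below 0.1 rad and value of joint each of cap_yellow, cap_red, cap_green, cap_blue below 0.12 rad and linear speed of each of jar_yellow, jar_red, jar_green, jar_blue below 0.02 m/s and x of jar_red in the frame of crate between -0.06 and 0.06 m and y of jar_red in the frame of crate between -0.15 and 0.15 m and x of jar_green in the frame of crate between -0.06 and 0.06 m and y of jar_green in the frame of crate between -0.15 and 0.15 m and x of jar_blue in the frame of crate between -0.06 and 0.06 m and y of jar_blue in the frame of crate between -0.15 and 0.15 m and value of joint gate below 0.08 rad); the robot touches nothing.
It fails at once if the candy tray is shifted by more than 4 cm (distance of candy_tray from where it was at the start of the episode above 0.04 m).
It fails at once if the stack of trays is shifted by more than 4 cm (distance of tray_stack from where it was at the start of the episode above 0.04 m).
It fails at once if the spoon is shifted by more than 4 cm (distance of scoop from where it was at the start of the episode above 0.04 m).
Of jar_yellow, jar_red, jar_green, jar_blue only 3 to 4 are there at a start; the rules pass over those that are not, and their reading is None.
At some moment in a run one of jar_yellow, jar_red, jar_green, jar_blue may be knocked a few centimetres aside while the robot is not near it.
It also fails if it takes over 210 s, if anything falls off the work surface, if the arm or the gripper's body presses on something with over 40 N, if the wrist force passes 120 N, or if a joint passes its speed limit or range.

## Working session

There is one attempt and no reset: what is moved stays moved. The work goes in short steps, Python scripts to look and compute and a tool call to move; the robot and the scene stay as the last step left them, time stands still between calls to the robot, and variables do not carry over. Pictures are saved under pics/ and viewed, at most 14 in all, crops included, and the job is handed in when it is done.

Besides the shell and the picture viewer there is one more tool, called after "Request:" in YAML: its name, and indented under it one key for each argument. move_arm: Moves the arm, as the interface text tells. Its arguments: {"type":"object","properties":{"fingers":{"type":"array","items":{"type":"number"}},"travel":{"type":"array","items":{"type":"array","items":{"type":"number"}}},"dr":{"type":"array","items":{"type":"array","items":{"type":"number"}}}},"required":["fingers","travel","dr"]}

```bash
mkdir -p pics; ls; python3 - <<'E'
from bench import arm
import cv2,numpy as np
s=arm.read_state(); print(s)
for n in("scene","side","wrist"):
    c=arm.camera_model(n); print(n,np.round(c["intrinsics"],1).tolist(),np.round(c["pose"],3).tolist(),[k for k in c])
    cv2.imwrite(f"pics/{n}0.png",arm.get_image(n)[:,:,::-1])
E
```

```text
pics
{'clock': 0.0, 'joints': array([ 1.53763109e+00,  3.85553708e-01,  6.61949665e-03, -4.66612860e-04,
       -1.19399323e+00, -2.58608815e-01]), 'joint_vel': array([-0.0013673 , -0.00029806,  0.00018403,  0.00168215, -0.00057277,
        0.00151431]), 'joint_efforts': array([-9.31188515e-04, -3.92287660e+01,  1.88402027e+01,  4.18634310e+00,
       -4.62703363e-03, -4.24563083e-06]), 'position': array([179.68726583, 598.39879835, 403.62521773]), 'ee_rot': array([ 9.89364246e-01, -1.45455166e-01, -9.56136960e-05,  1.08318801e-03]), 'contact_force': array([ 0.3617506 ,  0.1729986 , -0.42007221]), 'wrist_torque': array([0.00947548, 0.02361582, 0.02793465]), 'grasp_force': 0.0, 'gripper_width': 85.35837347892627}
scene [[365.4, 0.0, 319.2], [0.0, 365.4, 198.9], [0.0, 0.0, 1.0]] [[-0.428, -0.659, 0.618, 1110.278], [0.904, -0.315, 0.291, 180.531], [0.003, 0.683, 0.731, 774.277], [0.0, 0.0, 0.0, 1.0]] ['intrinsics', 'pose']
side [[451.3, 0.0, 327.4], [0.0, 451.3, 208.1], [0.0, 0.0, 1.0]] [[0.975, 0.13, -0.179, 261.753], [-0.221, 0.596, -0.772, -1120.588], [0.006, 0.793, 0.61, 907.286], [0.0, 0.0, 0.0, 1.0]] ['intrinsics', 'pose']
wrist [[349.5, 0.0, 321.3], [0.0, 349.5, 200.8], [0.0, 0.0, 1.0]] [[-0.288, 0.905, 0.314, 261.086], [-0.958, -0.273, -0.092, 574.089], [0.002, -0.327, 0.945, 372.871], [0.0, 0.0, 0.0, 1.0]] ['intrinsics', 'pose']
```

View pics/scene0.png

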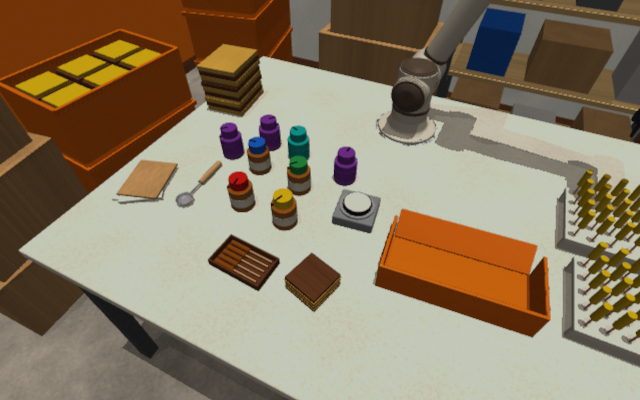

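View pics/side0.png

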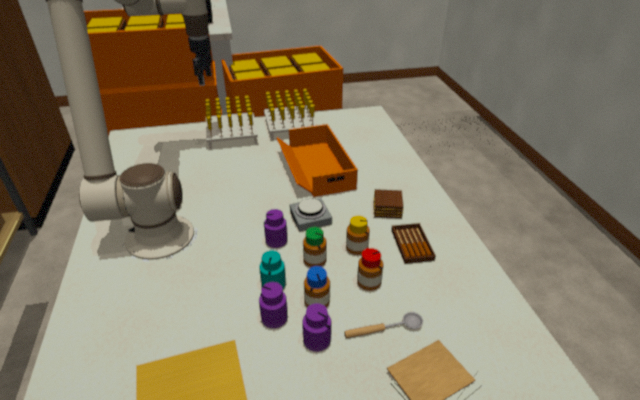

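View pics/wrist0.png

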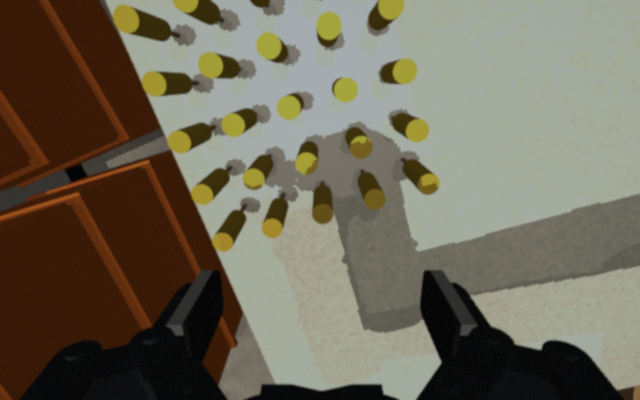

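Jars by colour cap in the scene view: yellow (284,197), red (238,181), green (298,165), blue (258,146). Possible confusions are purple (231,132), (269,124), (345,155) and turquoise (298,135), which stay put. The crate is at (460,265) with its gate leaning out on the robot side, and the stamper pad is at (357,203).

```bash
cat > h.py <<'E'
from bench import arm
import cv2,numpy as np
HUE=dict(yellow=(22,32),red=None,green=(50,75),blue=(102,118),teal=(82,98),purple=(130,155))
def cap(m): 
    return m
def ray(n,uv,c=None):
    c=c or arm.camera_model(n);K=c["intrinsics"];P=np.array(c["pose"])
    d=np.linalg.inv(K)@[uv[0],uv[1],1]; d=P[:3,:3]@[d[0],-d[1],-d[2]]
    return P[:3,3],d/np.linalg.norm(d)
def plane(n,uv,z,c=None):
    o,d=ray(n,uv,c); return o+d*(z-o[2])/d[2]
def proj(n,p,c=None):
    c=c or arm.camera_model(n);P=np.array(c["pose"]);q=P[:3,:3].T@(np.array(p)-P[:3,3])
    u=np.array(c["intrinsics"])@[q[0],-q[1],-q[2]]; return u[:2]/u[2]
def tri(rs):
    A=sum(np.eye(3)-np.outer(d,d) for o,d in rs);b=sum((np.eye(3)-np.outer(d,d))@o for o,d in rs)
    x=np.linalg.solve(A,b); return x,max(np.linalg.norm((np.eye(3)-np.outer(d,d))@(x-o)) for o,d in rs)
def mask(img,col):
    h=cv2.cvtColor(img,cv2.COLOR_RGB2HSV);H,S,V=cv2.split(h)
    if col=="red": m=((H<4)|(H>174))&(S>200)&(V>70)
    else:
        a,b=HUE[col]; m=(H>=a)&(H<=b)&(S>150)&(V>60)
    return m.astype(np.uint8)
def blobs(img,col,amin=40,roi=None):
    m=mask(img,col)
    if roi is not None:
        z=np.zeros_like(m);x0,y0,x1,y1=roi;z[y0:y1,x0:x1]=1;m*=z
    m=cv2.morphologyEx(m,cv2.MORPH_CLOSE,np.ones((5,5)))
    n,l,st,ce=cv2.connectedComponentsWithStats(m)
    return [(tuple(np.round(ce[i],1)),st[i].tolist()) for i in range(1,n) if st[i][4]>amin]
ROI=dict(scene=(200,110,420,240),side=(230,190,430,360))
def jars(cols=("yellow","red","green","blue")):
    im={n:arm.get_image(n) for n in("scene","side")}; out={}
    for c in cols:
        b={n:blobs(im[n],c,40,ROI[n]) for n in im}
        if all(b.values()):
            uv={n:max(b[n],key=lambda t:t[1][4])[0] for n in b}
            out[c]=tri([ray(n,uv[n]) for n in b])
            print(c,np.round(out[c][0],1),"miss",round(out[c][1],1),uv,[len(b[n]) for n in b],[max(t[1][4] for t in b[n]) for n in b])
        else: print(c,b)
    return out,im
def R():
    from scipy.spatial.transform import Rotation
    return Rotation.from_quat(arm.read_state()["ee_rot"]).as_matrix()
def go(target):
    "shift in tool axes from the measured pose"
    s=arm.read_state();r=R();print("tool shift",np.round(r.T@(np.array(target)-s["position"]),1),"yaw",round(np.arctan2(r[1,0],r[0,0]),3),"pos",np.round(s["position"],1))
E
python3 - <<'E'
from h import *
o,im=jars()
for c in("teal","purple"):
    for n in im: print(c,n,[(b[0],b[1][4]) for b in blobs(im[n],c,40)])
# pad: white low-sat region
for n,roi,z in(("scene",(335,185,385,225),52),("side",(290,192,335,230),52)):
    x0,y0,x1,y1=roi; g=cv2.cvtColor(im[n],cv2.COLOR_RGB2GRAY)[y0:y1,x0:x1]
    m=(g>np.percentile(g,0)).astype(np.uint8)
    print(n,[int(np.percentile(g,p)) for p in(5,25,50,75,95)])
big=np.hstack([cv2.resize(im["scene"][150:250,300:400],(400,400)),cv2.resize(im["side"][180:240,280:340],(400,400))])
h1=cv2.resize(im["scene"][200:340,370:560],(400,295));h2=cv2.resize(im["side"][120:200,270:370],(400,295))
big=np.vstack([big[:300],np.hstack([h1,h2])])
cv2.imwrite("pics/zoom.png",big[:,:,::-1])
E
```

```text
yellow [ 570.3 -177.1   90.8] miss 0.1 {'scene': (np.float64(282.6), np.float64(198.2)), 'side': (np.float64(358.0), np.float64(224.0))} [1, 2] [332, 252]
red [ 565.7 -316.7   90.5] miss 1.2 {'scene': (np.float64(237.6), np.float64(181.0)), 'side': (np.float64(370.6), np.float64(257.6))} [1, 1] [272, 281]
green [ 437.4 -202.3  100.2] miss 0.2 {'scene': (np.float64(297.8), np.float64(161.7)), 'side': (np.float64(313.8), np.float64(233.7))} [1, 1] [183, 185]
blue [ 413.8 -351.4   91.4] miss 0.3 {'scene': (np.float64(257.0), np.float64(144.9)), 'side': (np.float64(316.4), np.float64(276.2))} [1, 1] [235, 325]
teal scene [((np.float64(298.1), np.float64(139.6)), 371)]
teal side [((np.float64(272.0), np.float64(267.8)), 657)]
purple scene [((np.float64(267.6), np.float64(125.9)), 243), ((np.float64(228.6), np.float64(133.7)), 253), ((np.float64(346.0), np.float64(160.1)), 358)]
purple side [((np.float64(275.0), np.float64(227.6)), 539), ((np.float64(272.4), np.float64(303.2)), 817), ((np.float64(316.3), np.float64(325.8)), 894)]
scene [48, 116, 172, 194, 196]
side [54, 88, 128, 183, 187]
```

View pics/zoom.png

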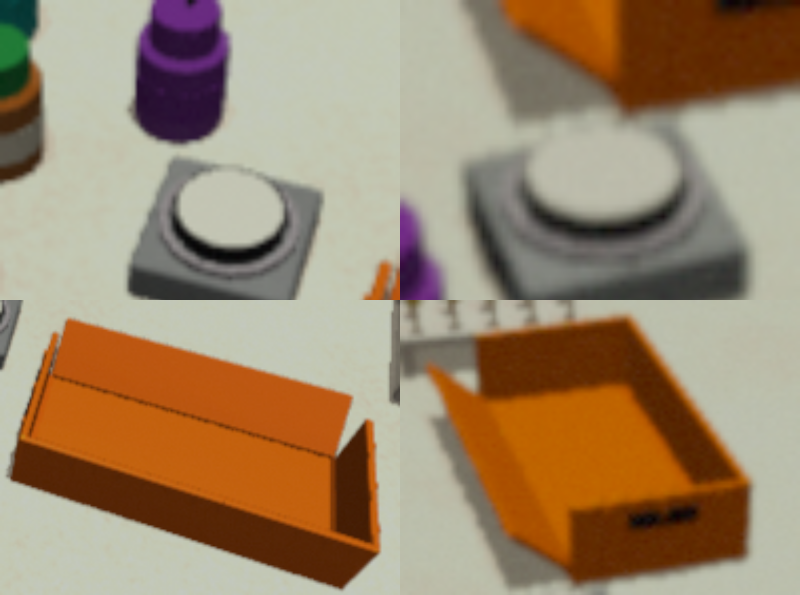

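The zoom shows the pad centre at scene (357.8,202.3) and side (310.9,205.9). The crate top corners are at scene (381,266.5), (549.6,318.8), (395.7,216.2) and (545.3,257.5), and the gate leans out about 45° or more.

```bash
sed -i 's/green=(50,75)/green=(48,78)/; s/(V>60)/(V>(35 if col=="green" else 60))/' h.py; python3 - <<'E'
from h import *
def t(a,b,l): x,m=tri([ray("scene",a),ray("side",b)]);print(l,np.round(x,1),round(m,1))
t((357.75,202.25),(310.9,205.9),"pad")
t((298.1,139.6),(272,267.8),"teal")
for s in((267.6,125.9),(228.6,133.7),(346,160.1)):
    for d in((275,227.6),(272.4,303.2),(316.3,325.8)):
        x,m=tri([ray("scene",s),ray("side",d)])
        if m<8: print("purple",np.round(x,1),round(m,1))
for l,uv in dict(nl=(380.9,266.5),nr=(549.6,318.8),fl=(395.7,216.2),fr=(545.3,257.5)).items(): print(l,np.round(plane("scene",uv,85),1))
for uv in((357,170.7),(327.5,124.9),(312.5,177.2),(289.5,129.8)): print("side",np.round(plane("side",uv,85),1))
t((402.3,209.5),(297.5,182.3),"gate a")
t((537.2,246.1),(277.5,138.2),"gate b")
s=arm.get_image("scene");print(blobs(s,"green",40,ROI["scene"]))
go((500,-250,403))
E
```

```text
pad [465.   -9.5  49. ] 1.5
teal [ 310.6 -270.5   64.8] 1.3
purple [ 295.3 -391.1   68.3] 2.7
purple [ 384.6 -480.2   69.3] 2.1
purple [ 337.5 -100.5   61.1] 5.5
nl [652.9 116.3  85. ]
nr [624.5 457.1  85. ]
fl [498.7 102.3  85. ]
fr [471.3 442.8  85. ]
side [645.9 100.5  85. ]
side [622.5 444.3  85. ]
side [492.5  93.7  85. ]
side [470.2 435.2  85. ]
gate a [445.5 108.8  60.3] 1.5
gate b [420.5 433.1  56.9] 1.8
[((np.float64(297.9), np.float64(164.2)), [290, 156, 17, 18, 275])]
tool shift [550.9 720.5   1.9] yaw -0.292 pos [179.7 598.5 404.4]
```

Request:
move_arm:
  fingers: [70,70,70,70,70,70,70,70,70,70]
  travel:
    - [300,315,12]
    - [300,315,12]
    - [300,315,12]
    - [300,315,12]
    - [300,315,12]
    - [300,315,12]
    - [300,315,12]
    - [300,315,12]
    - [300,315,12]
    - [300,315,12]
  dr:
    - [0,0,-0.292]
    - [0,0,-0.292]
    - [0,0,-0.292]
    - [0,0,-0.292]
    - [0,0,-0.292]
    - [0,0,-0.292]
    - [0,0,-0.292]
    - [0,0,-0.292]
    - [0,0,-0.292]
    - [0,0,-0.292]

```text
clock: 1.3
position: [377.2, 207.4, 392.7]
ee_rot: [1.0, -0.003, -0.0, 0.0]
contact_force: [0.4, 0.1, 0.5]
gripper_width: 70.1
grasp_force: 0.0
```

Request:
move_arm:
  fingers: [70,70,70,70,70,70,70,70,70,70]
  travel:
    - [193,384,23]
    - [193,384,23]
    - [193,384,23]
    - [193,384,23]
    - [193,384,23]
    - [193,384,23]
    - [193,384,23]
    - [193,384,23]
    - [193,384,23]
    - [193,384,23]
  dr:
    - [0,0,0]
    - [0,0,0]
    - [0,0,0]
    - [0,0,0]
    - [0,0,0]
    - [0,0,0]
    - [0,0,0]
    - [0,0,0]
    - [0,0,0]
    - [0,0,0]

```text
clock: 2.3
position: [571.0, -175.9, 368.3]
ee_rot: [1.0, -0.002, -0.0, 0.0]
contact_force: [-0.9, 0.9, -0.5]
gripper_width: 70.0
grasp_force: 0.0
```

```bash
cat >> h.py <<'E'
def wristcap(col,name=None,z=90):
    "cap centre by the wrist camera near the expected place, plane at mid-cap height"
    c=arm.camera_model("wrist");im=arm.get_image("wrist")
    b=blobs(im,col,300); out=[(np.round(plane("wrist",t[0],z,c)[:2],1).tolist(),t[0],t[1][4]) for t in b]
    print(col,out)
    if name: cv2.imwrite(f"pics/{name}.png",im[:,:,::-1])
    return im,b,c
E
python3 - <<'E'
from h import *
o,_=jars()
wristcap("yellow","w1",98)
go((570,-177,248))
E
```

```text
yellow [ 570.3 -177.4   89.9] miss 0.1 {'scene': (np.float64(282.5), np.float64(198.4)), 'side': (np.float64(358.0), np.float64(224.3))} [1, 2] [323, 242]
red [ 565.9 -316.1   90. ] miss 0.4 {'scene': (np.float64(238.0), np.float64(181.1)), 'side': (np.float64(370.9), np.float64(257.7))} [1, 1] [285, 282]
green [ 438.4 -191.5   86. ] miss 1.9 {'scene': (np.float64(301.8), np.float64(166.4)), 'side': (np.float64(314.1), np.float64(235.5))} [1, 1] [117, 258]
blue [ 420.3 -354.2   86.6] miss 8.3 {'scene': (np.float64(253.0), np.float64(148.7)), 'side': (np.float64(316.4), np.float64(276.3))} [1, 1] [66, 325]
yellow [([571.6, -176.5], (np.float64(325.5), np.float64(200.4)), 3596)]
tool shift [  0.6   4.3 121.4] yaw 0.001 pos [ 569.5 -172.7  369.4]
```

View pics/w1.png

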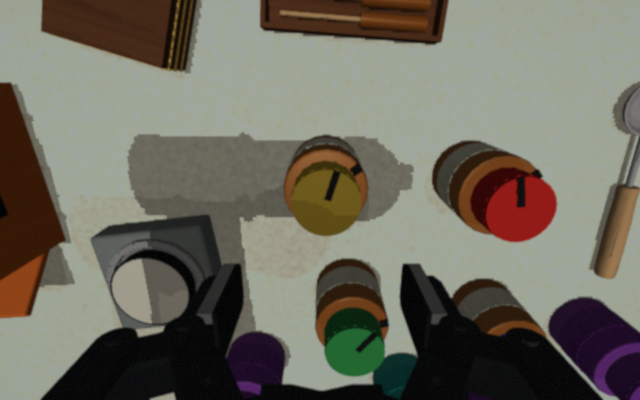

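The close view confirms the choice: the yellow-capped amber jar sits at (326,200), its bar pointing to (338,172) and its mark at (357,170). The gap is a small clockwise turn.

Request:
move_arm:
  fingers: [70,70,70,70,70,45,45,45,45,45]
  travel:
    - [0,1,40]
    - [0,1,80]
    - [0,1,110]
    - [0,1,121]
    - [0,1,121]
    - [0,1,121]
    - [0,1,121]
    - [0,1,121]
    - [0,1,121]
    - [0,1,121]
  dr:
    - [0,0,0]
    - [0,0,0]
    - [0,0,0]
    - [0,0,0]
    - [0,0,0]
    - [0,0,0]
    - [0,0,0]
    - [0,0,0]
    - [0,0,0]
    - [0,0,0]

```text
clock: 3.45
position: [570.3, -174.6, 251.1]
ee_rot: [1.0, 0.0, 0.002, 0.0]
contact_force: [0.1, -1.1, 6.6]
gripper_width: 48.2
grasp_force: 62.1
```

Request:
move_arm:
  fingers: [45,45,45,45,45,45,45,45,45,45]
  travel:
    - [0,0,0]
    - [0,0,0]
    - [0,0,0]
    - [0,0,0]
    - [0,0,0]
    - [0,0,0]
    - [0,0,0]
    - [0,0,0]
    - [0,0,0]
    - [0,0,0]
  dr:
    - [0,0,0]
    - [0,0,0.12]
    - [0,0,0.24]
    - [0,0,0.36]
    - [0,0,0.48]
    - [0,0,0.6]
    - [0,0,0.72]
    - [0,0,0.84]
    - [0,0,0.96]
    - [0,0,1.08]

```text
clock: 4.45
position: [570.8, -173.7, 251.0]
ee_rot: [0.857, -0.516, 0.003, -0.002]
contact_force: [1.4, 3.7, 5.2]
gripper_width: 48.1
grasp_force: 61.9
```

Request:
move_arm:
  fingers: [45,45,45,45,45,45]
  travel:
    - [0,0,0]
    - [0,0,0]
    - [0,0,0]
    - [0,0,0]
    - [0,0,0]
    - [0,0,0]
  dr:
    - [0,0,0.12]
    - [0,0,0.24]
    - [0,0,0.36]
    - [0,0,0.45]
    - [0,0,0.45]
    - [0,0,0.45]

```text
clock: 5.05
position: [571.1, -174.1, 250.9]
ee_rot: [0.723, -0.691, 0.003, -0.002]
contact_force: [2.0, 2.1, 6.7]
gripper_width: 48.2
grasp_force: 62.0
```

```bash
python3 - <<'E'
from h import *
im,b,c=wristcap("yellow","w2",98)
cv2.imwrite("pics/w2c.png",cv2.resize(im[100:340,200:460],None,fx=2,fy=2)[:,:,::-1])
s=arm.read_state();print(s["position"],s["contact_force"],s["wrist_torque"])
for n in("scene","side"): cv2.imwrite(f"pics/{n}1.png",arm.get_image(n)[:,:,::-1])
o,_=jars()
go((465,-10,330))
E
```

```text
yellow [([573.1, -171.6], (np.float64(320.5), np.float64(303.5)), 10466)]
[ 571.11786071 -174.12771681  250.87430673] [2.53851734 3.29089951 6.34091989] [ 0.71300515 -1.02638428  0.04638914]
yellow [ 571.6 -170.    89.8] miss 4.3 {'scene': (np.float64(286.2), np.float64(198.7)), 'side': (np.float64(359.1), np.float64(223.4))} [1, 2] [203, 240]
red [ 566.  -316.    90.2] miss 0.4 {'scene': (np.float64(238.0), np.float64(181.1)), 'side': (np.float64(370.9), np.float64(257.6))} [1, 1] [287, 278]
green [ 436.7 -196.2   91. ] miss 2.9 {'scene': (np.float64(300.8), np.float64(164.0)), 'side': (np.float64(314.1), np.float64(235.5))} [1, 1] [171, 256]
blue [ 415.8 -354.7   91.7] miss 3.4 {'scene': (np.float64(254.8), np.float64(145.5)), 'side': (np.float64(316.4), np.float64(276.3))} [1, 1] [167, 324]
tool shift [-168.6   98.2  -80. ] yaw -1.527 pos [ 571.1 -174.2  250.9]
```

View pics/w2c.png

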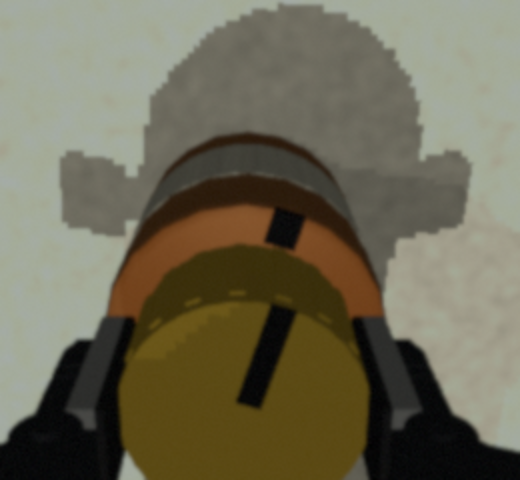

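The bar runs (250,405)→(283,305) and points at the mark (285,228), so the yellow cap is tight. Next I carry it to the stamper.

Request:
move_arm:
  fingers: [45,45,45,45,45,45,45,45,45,45]
  travel:
    - [0,0,-40]
    - [0,0,-80]
    - [-40,23,-80]
    - [-80,46,-80]
    - [-120,69,-80]
    - [-169,98,-80]
    - [-169,98,-80]
    - [-169,98,-80]
    - [-169,98,-80]
    - [-169,98,-80]
  dr:
    - [0,0,0]
    - [0,0,0]
    - [0,0,0]
    - [0,0,0]
    - [0,0,0]
    - [0,0,0]
    - [0,0,0]
    - [0,0,0]
    - [0,0,0]
    - [0,0,0]

```text
clock: 6.3
position: [465.2, -10.4, 328.3]
ee_rot: [0.721, -0.693, -0.0, 0.0]
contact_force: [0.8, -0.3, -2.6]
gripper_width: 48.4
grasp_force: 63.7
```

```bash
python3 - <<'E'
from h import *
print(plane("scene",(357.75,202.25),52),plane("side",(310.9,205.9),52))
c=arm.camera_model("wrist")
a=[]
for n in("scene","side","wrist"): 
    im=arm.get_image(n); a.append(im)
x,y=[int(v) for v in proj("scene",(465,-10,80))]; A=cv2.resize(a[0][y-60:y+60,x-60:x+60],(400,400))
x,y=[int(v) for v in proj("side",(465,-10,80))]; B=cv2.resize(a[1][y-60:y+60,x-60:x+60],(400,400))
cv2.imwrite("pics/p1.png",np.vstack([np.hstack([A,B])[:350],cv2.resize(a[2],(400,250))[:, :].repeat(2,1)[:, :800]])[:600,:,::-1])
for z in range(3): s=arm.read_state();print(s["position"],s["contact_force"])
go((465,-10,303))
E
```

```text
[465.97355739  -8.14533307  52.        ] [465.18452143 -15.07241931  52.        ]
[465.10187698 -10.39032902 328.35760776] [-0.85904411 -0.07860541 -2.75660234]
[465.10187698 -10.39032902 328.35760776] [-0.85904411 -0.07860541 -2.75660234]
[465.10187698 -10.39032902 328.35760776] [-0.85904411 -0.07860541 -2.75660234]
tool shift [-0.4  0.1 25.4] yaw -1.532 pos [465.1 -10.4 328.4]
```

View pics/p1.png

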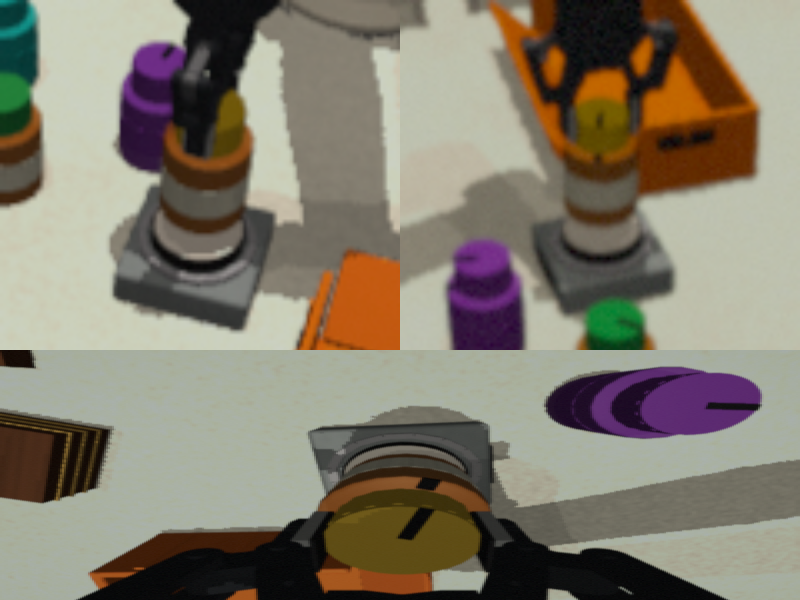

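The jar hangs centred over the pad in all three views and the bar stays on the mark. Pressing now.

Request:
move_arm:
  fingers: [45,45,45,45,45,45,45,45,45,45]
  travel:
    - [1,0,12]
    - [1,0,24]
    - [1,0,28]
    - [1,0,32]
    - [1,0,36]
    - [1,0,38]
    - [1,0,38]
    - [1,0,38]
    - [1,0,38]
    - [1,0,38]
  dr:
    - [0,0,0]
    - [0,0,0]
    - [0,0,0]
    - [0,0,0]
    - [0,0,0]
    - [0,0,0]
    - [0,0,0]
    - [0,0,0]
    - [0,0,0]
    - [0,0,0]

```text
clock: 7.45
position: [465.0, -10.8, 293.0]
ee_rot: [0.722, -0.692, 0.001, -0.0]
contact_force: [-5.9, 0.3, 12.5]
gripper_width: 48.3
grasp_force: 65.5
```

Request:
move_arm:
  fingers: [45,45,45,45,45]
  travel:
    - [0,0,2]
    - [0,0,3]
    - [0,0,3]
    - [0,0,3]
    - [0,0,3]
  dr:
    - [0,0,0]
    - [0,0,0]
    - [0,0,0]
    - [0,0,0]
    - [0,0,0]

```text
clock: 7.95
position: [465.0, -10.8, 292.6]
ee_rot: [0.722, -0.692, 0.001, -0.0]
contact_force: [-11.5, 1.2, 30.0]
gripper_width: 48.4
grasp_force: 67.1
```

Request:
move_arm:
  fingers: [45,45,45,45,45,45,45,45,45,45]
  travel:
    - [0,0,-40]
    - [0,0,-80]
    - [-20,-5,-113]
    - [-70,-20,-113]
    - [-115,-35,-113]
    - [-160,-48,-113]
    - [-200,-60,-113]
    - [-240,-72,-113]
    - [-280,-84,-113]
    - [-320,-90,-113]
  dr:
    - [0,0,0]
    - [0,0,0]
    - [0,0,0]
    - [0,0,0]
    - [0,0,0]
    - [0,0,0]
    - [0,0,0]
    - [0,0,0]
    - [0,0,0]
    - [0,0,0]

```text
clock: 8.95
position: [542.2, 314.4, 400.0]
ee_rot: [0.721, -0.693, -0.0, 0.0]
contact_force: [0.4, -0.2, -2.1]
gripper_width: 48.3
grasp_force: 64.0
```

Request:
move_arm:
  fingers: [45,45,45,45,45]
  travel:
    - [-40,-6,0]
    - [-83,-12,0]
    - [-83,-12,0]
    - [-83,-12,0]
    - [-83,-12,0]
  dr:
    - [0,0,0]
    - [0,0,0]
    - [0,0,0]
    - [0,0,0]
    - [0,0,0]

```text
clock: 9.45
position: [550.2, 395.5, 400.2]
ee_rot: [0.721, -0.693, -0.0, 0.001]
contact_force: [-0.2, -0.3, -1.8]
gripper_width: 48.3
grasp_force: 63.8
```

```bash
python3 - <<'E'
from h import *
c=arm.camera_model("wrist"); np.save("c.npy",c["pose"]);np.save("k.npy",c["intrinsics"])
w=arm.get_image("wrist"); s=arm.get_image("side")
print(arm.read_state()["position"])
cv2.imwrite("pics/wc.png",w[:,:,::-1])
cv2.imwrite("pics/wc2.png",np.vstack([cv2.resize(w,(640,400)),cv2.resize(s[90:215,230:430],None,fx=3.2,fy=1.6)])[:,:,::-1])
E
```

```text
[550.28835525 395.02688536 400.98535507]
```

View pics/wc2.png

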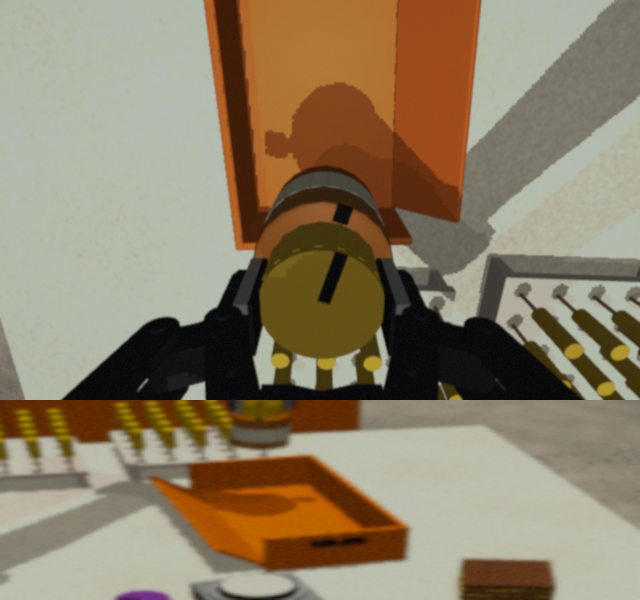

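The wrist view shows the crate's far wall from corner (237,249) to (411,243) and its +x wall's outer top edge running to (205,0). The gate edge runs (479,0)→(460,221).

```bash
python3 - <<'E'
from h import *
c=dict(pose=np.load("c.npy"),intrinsics=np.load("k.npy"))
for l,uv,z in(("+x+y",(236.5,249),85),("+x wall",(205,0),85),("-x+y",(411,243),85),("hinge top",(397,0),8),("hinge b",(394,190),8),("gate edge",(479,0),60),("gate edge b",(460,221),60)):
    print(l,np.round(plane("wrist",uv,z,c),1))
go((550,395,258))
E
```

```text
+x+y [624.4 458.   85. ]
+x wall [639.4 260.   85. ]
-x+y [467.6 445.9  85. ]
hinge top [487.2 238.8   8. ]
hinge b [470.4 420.    8. ]
gate edge [432.8 246.7  60. ]
gate edge b [416.  432.7  60. ]
tool shift [ -0.    0.3 143. ] yaw -1.531 pos [550.3 395.  401. ]
```

Request:
move_arm:
  fingers: [45,45,45,45,45,45,45,70,70,70]
  travel:
    - [-2,1,40]
    - [-2,1,80]
    - [-2,1,115]
    - [-2,1,135]
    - [-2,1,144]
    - [-2,1,144]
    - [-2,1,144]
    - [-2,1,144]
    - [-2,1,144]
    - [-2,1,144]
  dr:
    - [0,0,0]
    - [0,0,0]
    - [0,0,0]
    - [0,0,0]
    - [0,0,0]
    - [0,0,0]
    - [0,0,0]
    - [0,0,0]
    - [0,0,0]
    - [0,0,0]

```text
clock: 10.55
position: [549.4, 398.3, 257.6]
ee_rot: [0.721, -0.692, 0.0, -0.001]
contact_force: [0.3, -0.5, 0.4]
gripper_width: 69.6
grasp_force: 0.0
```

Request:
move_arm:
  fingers: [70,70,70,70,70,70,70,70,70,70]
  travel:
    - [0,0,0]
    - [0,0,-30]
    - [0,0,-75]
    - [0,0,-112]
    - [50,0,-112]
    - [100,0,-112]
    - [150,0,-112]
    - [200,0,-112]
    - [250,0,-112]
    - [300,0,-112]
  dr:
    - [0,0,0]
    - [0,0,0]
    - [0,0,0]
    - [0,0,0]
    - [0,0,0]
    - [0,0,0]
    - [0,0,0]
    - [0,0,0]
    - [0,0,0]
    - [0,0,0]

```text
clock: 11.55
position: [561.1, 96.6, 369.2]
ee_rot: [0.722, -0.692, 0.0, -0.0]
contact_force: [0.7, -0.5, 0.9]
gripper_width: 70.1
grasp_force: 0.0
```

```bash
python3 - <<'E'
from h import *
jars()
w=arm.get_image("scene");cv2.imwrite("pics/s2.png",w[:,:,::-1])
for n in("scene","side"):
    print(n,[(np.round(plane(n,b[0],98),1).tolist(),b[1][4]) for b in blobs(arm.get_image(n),"yellow",40,(260,100,560,340))])
go((566,-316,370))
E
```

```text
yellow {'scene': [], 'side': [((np.float64(232.8), np.float64(351.1)), [230, 341, 8, 19, 118])]}
red [ 565.9 -316.1   90. ] miss 0.4 {'scene': (np.float64(238.0), np.float64(181.1)), 'side': (np.float64(370.9), np.float64(257.7))} [1, 1] [285, 266]
green [ 438.6 -201.3   92.3] miss 0.2 {'scene': (np.float64(298.0), np.float64(164.2)), 'side': (np.float64(314.2), np.float64(235.6))} [1, 1] [276, 249]
blue [ 413.8 -351.7   91.3] miss 0.3 {'scene': (np.float64(256.9), np.float64(144.9)), 'side': (np.float64(316.4), np.float64(276.3))} [1, 1] [236, 325]
scene [([548.9, 398.0, 98.0], 569)]
side [([501.6, 613.9, 98.0], 534), ([539.6, 395.0, 98.0], 88)]
tool shift [414.2  12.1  -1.1] yaw -1.531 pos [561.5  98.3 369. ]
```

Request:
move_arm:
  fingers: [70,70,70,70,70,70,70,70,70,70]
  travel:
    - [45,1,0]
    - [90,3,0]
    - [135,4,0]
    - [180,5,0]
    - [225,6,0]
    - [270,8,0]
    - [315,9,0]
    - [360,10,0]
    - [405,12,0]
    - [414,12,0]
  dr:
    - [0,0,-0.14]
    - [0,0,-0.28]
    - [0,0,-0.42]
    - [0,0,-0.56]
    - [0,0,-0.7]
    - [0,0,-0.84]
    - [0,0,-0.98]
    - [0,0,-1.12]
    - [0,0,-1.26]
    - [0,0,-1.4]

```text
clock: 12.8
position: [567.0, -318.3, 367.9]
ee_rot: [0.998, -0.063, -0.0, 0.0]
contact_force: [-0.5, 1.1, -0.6]
gripper_width: 70.1
grasp_force: 0.0
```

Request:
move_arm:
  fingers: [70,70,70,70,70]
  travel:
    - [0,0,0]
    - [0,0,0]
    - [0,0,0]
    - [0,0,0]
    - [0,0,0]
  dr:
    - [0,0,-0.13]
    - [0,0,-0.13]
    - [0,0,-0.13]
    - [0,0,-0.13]
    - [0,0,-0.13]

```text
clock: 13.3
position: [566.7, -314.9, 368.9]
ee_rot: [1.0, 0.0, 0.0, 0.0]
contact_force: [0.5, 0.5, -0.8]
gripper_width: 69.9
grasp_force: 0.0
```

```bash
python3 - <<'E'
from h import *
for i in range(2): wristcap("red","w3",98); go((566,-316,252))
E
```

```text
red [([564.7, -316.5], (np.float64(323.4), np.float64(205.9)), 3179)]
tool shift [ -0.6   1.  116.9] yaw 0.0 pos [ 566.6 -315.   368.9]
red [([564.7, -316.4], (np.float64(323.1), np.float64(205.8)), 3183)]
tool shift [ -0.5   0.9 116.9] yaw 0.0 pos [ 566.5 -315.1  368.9]
```

Request:
move_arm:
  fingers: [70,70,70,70,70,45,45,45,45,45]
  travel:
    - [-1,1,40]
    - [-1,1,80]
    - [-1,1,107]
    - [-1,1,117]
    - [-1,1,117]
    - [-1,1,117]
    - [-1,1,117]
    - [-1,1,117]
    - [-1,1,117]
    - [-1,1,117]
  dr:
    - [0,0,0]
    - [0,0,0]
    - [0,0,0]
    - [0,0,0]
    - [0,0,0]
    - [0,0,0]
    - [0,0,0]
    - [0,0,0]
    - [0,0,0]
    - [0,0,0]

```text
clock: 14.4
position: [566.1, -316.6, 254.1]
ee_rot: [1.0, 0.0, 0.002, 0.001]
contact_force: [0.2, 2.0, 5.7]
gripper_width: 48.0
grasp_force: 62.3
```

Request:
move_arm:
  fingers: [45,45,45,45,45,45,45,45,45,45]
  travel:
    - [0,0,0]
    - [0,0,0]
    - [0,0,0]
    - [0,0,0]
    - [0,0,0]
    - [0,0,0]
    - [0,0,0]
    - [0,0,0]
    - [0,0,0]
    - [0,0,0]
  dr:
    - [0,0,0]
    - [0,0,0.12]
    - [0,0,0.24]
    - [0,0,0.36]
    - [0,0,0.48]
    - [0,0,0.6]
    - [0,0,0.72]
    - [0,0,0.84]
    - [0,0,0.96]
    - [0,0,1.08]

```text
clock: 15.4
position: [565.7, -317.0, 254.0]
ee_rot: [0.857, -0.516, 0.001, 0.0]
contact_force: [-1.2, 0.3, 6.5]
gripper_width: 47.9
grasp_force: 62.4
```

Request:
move_arm:
  fingers: [45,45,45,45,45,45,45]
  travel:
    - [0,0,0]
    - [0,0,0]
    - [0,0,0]
    - [0,0,0]
    - [0,0,0]
    - [0,0,0]
    - [0,0,0]
  dr:
    - [0,0,0.12]
    - [0,0,0.24]
    - [0,0,0.36]
    - [0,0,0.48]
    - [0,0,0.52]
    - [0,0,0.52]
    - [0,0,0.52]

```text
clock: 16.1
position: [565.0, -317.7, 254.0]
ee_rot: [-0.697, 0.717, -0.001, -0.001]
contact_force: [-2.0, -2.0, 6.3]
gripper_width: 48.4
grasp_force: 62.5
```

```bash
python3 - <<'E'
from h import *
a,_,_=wristcap("red","w4",98)
cv2.imwrite("pics/w34.png",np.hstack([cv2.resize(cv2.imread("pics/w3.png")[100:260,250:410],(400,400)),cv2.resize(a[120:360,200:440,::-1],(400,400))]))
go((465,-11,330))
E
```

```text
red [([565.7, -313.7], (np.float64(321.5), np.float64(302.7)), 9188)]
tool shift [-303.5  108.7  -76.8] yaw -1.599 pos [ 565.  -317.7  254. ]
```

View pics/w34.png

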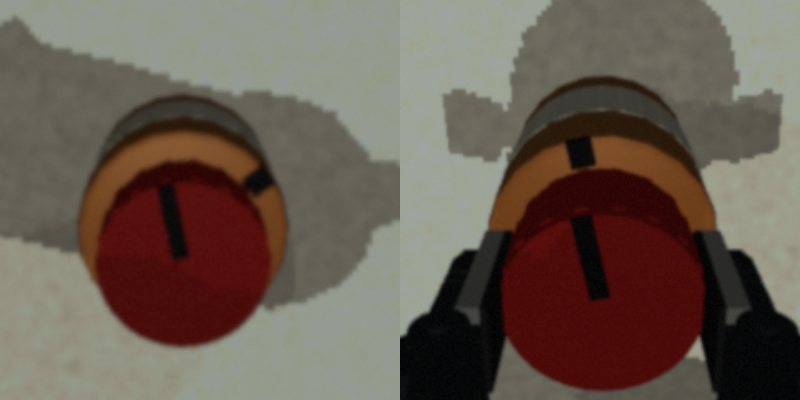

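The left view shows red before turning, with its bar well short of the mark. On the right, bar (590,260) and mark (580,153) are in line, so the red cap is tight.

Request:
move_arm:
  fingers: [45,45,45,45,45,45,45,45,45,45]
  travel:
    - [0,0,-40]
    - [0,0,-80]
    - [-20,7,-110]
    - [-65,23,-110]
    - [-110,39,-110]
    - [-155,55,-110]
    - [-200,72,-110]
    - [-245,88,-110]
    - [-285,102,-110]
    - [-303,109,-77]
  dr:
    - [0,0,0]
    - [0,0,0]
    - [0,0,0]
    - [0,0,0]
    - [0,0,0]
    - [0,0,0]
    - [0,0,0]
    - [0,0,0]
    - [0,0,0]
    - [0,0,0]

```text
clock: 17.15
position: [465.3, -8.1, 332.1]
ee_rot: [-0.698, 0.716, -0.003, 0.005]
contact_force: [1.2, 0.2, -3.2]
gripper_width: 48.4
grasp_force: 64.6
```

Request:
move_arm:
  fingers: [45,45,45]
  travel:
    - [0,0,0]
    - [0,0,0]
    - [0,0,0]
  dr:
    - [0,0,0]
    - [0,0,0]
    - [0,0,0]

```text
clock: 17.45
position: [465.8, -11.0, 329.4]
ee_rot: [-0.697, 0.717, -0.001, 0.001]
contact_force: [-0.0, 0.3, -3.0]
gripper_width: 48.0
grasp_force: 64.8
```

```bash
python3 - <<'E'
from h import *
go((465,-11,293))
E
```

```text
tool shift [ 0.   0.8 36.4] yaw -1.6 pos [465.8 -11.  329.4]
```

Request:
move_arm:
  fingers: [45,45,45,45,45,45,45,45,45,45]
  travel:
    - [0,1,12]
    - [0,1,20]
    - [0,1,25]
    - [0,1,30]
    - [0,1,34]
    - [0,1,36]
    - [0,1,38]
    - [0,1,39]
    - [0,1,39]
    - [0,1,39]
  dr:
    - [0,0,0]
    - [0,0,0]
    - [0,0,0]
    - [0,0,0]
    - [0,0,0]
    - [0,0,0]
    - [0,0,0]
    - [0,0,0]
    - [0,0,0]
    - [0,0,0]

```text
clock: 18.45
position: [465.0, -10.8, 295.5]
ee_rot: [-0.698, 0.716, -0.002, 0.001]
contact_force: [-9.9, 0.0, 33.6]
gripper_width: 48.2
grasp_force: 68.6
```

Request:
move_arm:
  fingers: [45,45,45,45,45,45,45,45,45,45]
  travel:
    - [0,0,0]
    - [0,0,0]
    - [0,0,-40]
    - [0,0,-80]
    - [-35,-8,-95]
    - [-80,-20,-95]
    - [-125,-32,-95]
    - [-170,-44,-95]
    - [-215,-56,-95]
    - [-260,-68,-95]
  dr:
    - [0,0,0]
    - [0,0,0]
    - [0,0,0]
    - [0,0,0]
    - [0,0,-0.1]
    - [0,0,-0.1]
    - [0,0,-0.1]
    - [0,0,-0.1]
    - [0,0,-0.1]
    - [0,0,-0.1]

```text
clock: 19.45
position: [540.0, 249.1, 384.2]
ee_rot: [0.732, -0.682, -0.0, 0.0]
contact_force: [-0.0, -0.6, -2.9]
gripper_width: 48.0
grasp_force: 64.8
```

```bash
python3 - <<'E'
from h import *
s=arm.get_image("scene");s=arm.get_image("scene");s=arm.get_image("scene")
go((554.9,317.3,260)); print(arm.read_state()["contact_force"])
E
```

```text
tool shift [-66.1 -19.7 123.1] yaw -1.497 pos [540.3 250.  383.1]
[ 0.50705456 -0.29217686 -3.76271208]
```

Request:
move_arm:
  fingers: [45,45,45,45,45,45,45,45,70,70]
  travel:
    - [-40,-12,0]
    - [-66,-20,0]
    - [-66,-20,40]
    - [-66,-20,80]
    - [-66,-20,105]
    - [-66,-20,117]
    - [-66,-20,123]
    - [-66,-20,123]
    - [-66,-20,123]
    - [-66,-20,123]
  dr:
    - [0,0,0]
    - [0,0,0]
    - [0,0,0]
    - [0,0,0]
    - [0,0,0]
    - [0,0,0]
    - [0,0,0]
    - [0,0,0]
    - [0,0,0]
    - [0,0,0]

```text
clock: 20.6
position: [555.7, 315.1, 264.4]
ee_rot: [0.732, -0.681, 0.001, -0.003]
contact_force: [0.3, -0.0, -0.8]
gripper_width: 69.6
grasp_force: 0.0
```

Request:
move_arm:
  fingers: [70,70,70,70,70,70,70,70,70,70]
  travel:
    - [0,0,0]
    - [0,0,0]
    - [0,0,-40]
    - [0,0,-80]
    - [0,0,-110]
    - [45,0,-110]
    - [90,0,-110]
    - [135,0,-110]
    - [180,0,-110]
    - [225,0,-110]
  dr:
    - [0,0,0]
    - [0,0,0]
    - [0,0,0]
    - [0,0,0]
    - [0,0,0]
    - [0,0,-0.14]
    - [0,0,-0.28]
    - [0,0,-0.42]
    - [0,0,-0.56]
    - [0,0,-0.7]

```text
clock: 21.6
position: [570.6, 88.5, 372.5]
ee_rot: [0.922, -0.386, 0.001, -0.0]
contact_force: [0.8, -0.4, 0.3]
gripper_width: 70.2
grasp_force: 0.0
```

```bash
python3 - <<'E'
from h import *
jars(("green","blue"))
im=arm.get_image("scene")
for c in("yellow","red"): print(c,[(np.round(plane("scene",b[0],98),1).tolist(),b[1][4]) for b in blobs(im,c,100,(360,190,560,340))])
go((438,-201,370))
E
```

```text
green [ 476.7 -180.9   91.1] miss 1.2 {'scene': (np.float64(297.9), np.float64(175.3)), 'side': (np.float64(325.8), np.float64(229.1))} [1, 1] [268, 238]
blue [ 413.4 -352.4   90.5] miss 0.0 {'scene': (np.float64(256.9), np.float64(144.9)), 'side': (np.float64(316.4), np.float64(276.8))} [1, 1] [236, 311]
yellow [([549.2, 398.0, 98.0], 573)]
red [([557.4, 316.7, 98.0], 463)]
tool shift [115.7 296.    2.2] yaw -0.804 pos [570.8  87.7 372.3]
```

The green jar was knocked aside; it now stands at (477,-181), so I use the new place.

Request:
move_arm:
  fingers: [70,70,70,70,70,70,70,70,70,70]
  travel:
    - [21,42,0]
    - [42,84,0]
    - [64,127,0]
    - [85,169,0]
    - [107,212,0]
    - [128,254,2]
    - [128,254,2]
    - [128,254,2]
    - [128,254,2]
    - [128,254,2]
  dr:
    - [0,0,-0.14]
    - [0,0,-0.28]
    - [0,0,-0.42]
    - [0,0,-0.56]
    - [0,0,-0.7]
    - [0,0,-0.804]
    - [0,0,-0.804]
    - [0,0,-0.804]
    - [0,0,-0.804]
    - [0,0,-0.804]

```text
clock: 22.75
position: [478.7, -177.3, 369.8]
ee_rot: [1.0, 0.003, 0.0, -0.0]
contact_force: [-0.3, -0.4, -0.4]
gripper_width: 69.9
grasp_force: 0.0
```

```bash
python3 - <<'E'
from h import *
jars(("green","blue"))
wristcap("green","w5",98); go((476.7,-181,252))
E
```

```text
green [ 476.8 -181.    90.2] miss 1.0 {'scene': (np.float64(297.9), np.float64(175.5)), 'side': (np.float64(325.9), np.float64(229.4))} [1, 1] [267, 231]
blue [ 413.8 -352.    91. ] miss 0.1 {'scene': (np.float64(256.9), np.float64(144.9)), 'side': (np.float64(316.5), np.float64(276.5))} [1, 1] [236, 317]
green [([478.1, -181.0], (np.float64(326.0), np.float64(203.5)), 3454)]
tool shift [ -1.8   3.4 117.7] yaw 0.006 pos [ 478.4 -177.6  369.7]
```

Request:
move_arm:
  fingers: [70,70,70,70,70,45,45,45,45,45]
  travel:
    - [-1,3,40]
    - [-1,3,80]
    - [-1,3,107]
    - [-1,3,118]
    - [-1,3,118]
    - [-1,3,118]
    - [-1,3,118]
    - [-1,3,118]
    - [-1,3,118]
    - [-1,3,118]
  dr:
    - [0,0,0]
    - [0,0,0]
    - [0,0,0]
    - [0,0,0]
    - [0,0,0]
    - [0,0,0]
    - [0,0,0]
    - [0,0,0]
    - [0,0,0]
    - [0,0,0]

```text
clock: 23.9
position: [477.8, -181.5, 253.6]
ee_rot: [1.0, 0.002, 0.002, 0.0]
contact_force: [0.0, 3.0, 6.7]
gripper_width: 48.2
grasp_force: 62.4
```

Request:
move_arm:
  fingers: [45,45,45,45,45,45,45,45,45,45]
  travel:
    - [0,0,0]
    - [0,0,0]
    - [0,0,0]
    - [0,0,0]
    - [0,0,0]
    - [0,0,0]
    - [0,0,0]
    - [0,0,0]
    - [0,0,0]
    - [0,0,0]
  dr:
    - [0,0,0]
    - [0,0,0.12]
    - [0,0,0.24]
    - [0,0,0.36]
    - [0,0,0.48]
    - [0,0,0.6]
    - [0,0,0.72]
    - [0,0,0.84]
    - [0,0,0.96]
    - [0,0,1.08]

```text
clock: 24.9
position: [477.7, -182.1, 253.6]
ee_rot: [0.858, -0.514, 0.002, -0.0]
contact_force: [0.1, -1.2, 6.2]
gripper_width: 48.3
grasp_force: 62.4
```

Request:
move_arm:
  fingers: [45,45,45,45,45,45,45]
  travel:
    - [0,0,0]
    - [0,0,0]
    - [0,0,0]
    - [0,0,0]
    - [0,0,0]
    - [0,0,0]
    - [0,0,0]
  dr:
    - [0,0,0.12]
    - [0,0,0.24]
    - [0,0,0.36]
    - [0,0,0.48]
    - [0,0,0.55]
    - [0,0,0.55]
    - [0,0,0.55]

```text
clock: 25.6
position: [477.4, -182.1, 253.6]
ee_rot: [-0.688, 0.726, -0.001, 0.0]
contact_force: [-0.9, -0.3, 7.4]
gripper_width: 48.4
grasp_force: 62.5
```

```bash
python3 - <<'E'
from h import *
a,_,_=wristcap("green","w6",98)
cv2.imwrite("pics/w56.png",np.hstack([cv2.resize(cv2.imread("pics/w5.png")[100:260,250:410],(400,400)),cv2.resize(a[120:360,200:440,::-1],(400,400))]))
go((465,-11,330))
E
```

```text
green [([479.4, -178.5], (np.float64(319.6), np.float64(302.4)), 9703)]
tool shift [-170.1   21.5  -76.7] yaw -1.625 pos [ 477.4 -182.1  253.5]
```

View pics/w56.png

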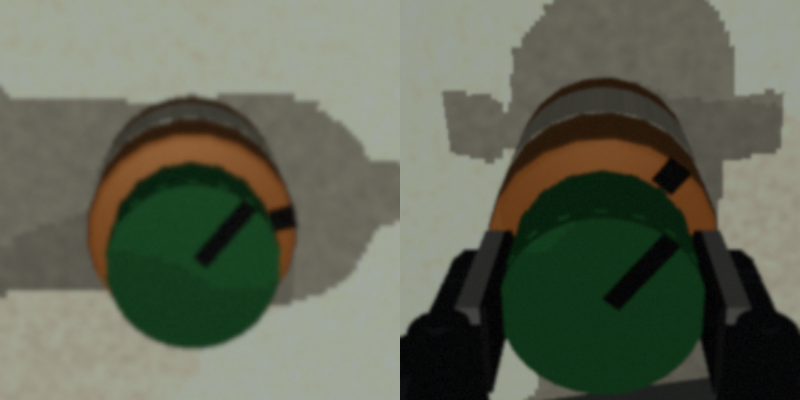

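The right view shows the green bar (640,270) and mark (672,175) in line, so the green cap is tight.

Request:
move_arm:
  fingers: [45,45,45,45,45,45,45,45,45,45]
  travel:
    - [0,0,-40]
    - [0,0,-77]
    - [-40,5,-77]
    - [-80,10,-77]
    - [-120,15,-77]
    - [-160,20,-77]
    - [-170,21,-77]
    - [-170,21,-77]
    - [-170,21,-77]
    - [-170,21,-77]
  dr:
    - [0,0,0]
    - [0,0,0]
    - [0,0,0]
    - [0,0,0]
    - [0,0,0]
    - [0,0,0]
    - [0,0,0]
    - [0,0,0]
    - [0,0,0]
    - [0,0,0]

```text
clock: 26.65
position: [465.2, -11.6, 328.5]
ee_rot: [-0.687, 0.727, 0.0, -0.0]
contact_force: [-0.4, -0.4, -2.1]
gripper_width: 47.7
grasp_force: 64.6
```

```bash
python3 - <<'E'
from h import *
go((465,-11,290.5))
E
```

```text
tool shift [-0.6  0.2 38. ] yaw -1.627 pos [465.2 -11.6 328.5]
```

Request:
move_arm:
  fingers: [45,45,45,45,45,45,45,45,45,45]
  travel:
    - [0,0,12]
    - [0,0,20]
    - [0,0,25]
    - [0,0,30]
    - [0,0,34]
    - [0,0,36]
    - [0,0,38]
    - [0,0,39]
    - [0,0,39]
    - [0,0,39]
  dr:
    - [0,0,0]
    - [0,0,0]
    - [0,0,0]
    - [0,0,0]
    - [0,0,0]
    - [0,0,0]
    - [0,0,0]
    - [0,0,0]
    - [0,0,0]
    - [0,0,0]

```text
clock: 27.65
position: [465.4, -11.2, 295.2]
ee_rot: [-0.688, 0.725, -0.001, -0.0]
contact_force: [-14.2, 1.5, 35.2]
gripper_width: 48.0
grasp_force: 68.6
```

Request:
move_arm:
  fingers: [45,45,45,45,45,45,45,45,45,45]
  travel:
    - [0,0,0]
    - [0,0,0]
    - [0,0,-40]
    - [0,0,-80]
    - [-35,-12,-95]
    - [-80,-26,-95]
    - [-125,-40,-95]
    - [-170,-54,-95]
    - [-210,-68,-95]
    - [-210,-68,-95]
  dr:
    - [0,0,0]
    - [0,0,0]
    - [0,0,0]
    - [0,0,0]
    - [0,0,-0.1]
    - [0,0,-0.13]
    - [0,0,-0.13]
    - [0,0,-0.13]
    - [0,0,-0.13]
    - [0,0,-0.13]

```text
clock: 28.65
position: [546.6, 199.5, 383.5]
ee_rot: [0.734, -0.679, 0.0, -0.001]
contact_force: [0.0, -1.0, -2.0]
gripper_width: 48.4
grasp_force: 64.5
```

```bash
python3 - <<'E'
from h import *
for i in range(3): arm.get_image("scene")
go((560.9,237.5,261))
E
```

```text
tool shift [-41.2 -19.6 122.7] yaw -1.496 pos [544.6 195.1 383.7]
```

Request:
move_arm:
  fingers: [45,45,45,45,45,45,45,45,70,70]
  travel:
    - [-41,-20,0]
    - [-41,-20,0]
    - [-41,-20,40]
    - [-41,-20,80]
    - [-41,-20,105]
    - [-41,-20,117]
    - [-41,-20,123]
    - [-41,-20,123]
    - [-41,-20,123]
    - [-41,-20,123]
  dr:
    - [0,0,0]
    - [0,0,0]
    - [0,0,0]
    - [0,0,0]
    - [0,0,0]
    - [0,0,0]
    - [0,0,0]
    - [0,0,0]
    - [0,0,0]
    - [0,0,0]

```text
clock: 29.8
position: [562.3, 238.0, 264.1]
ee_rot: [0.733, -0.68, 0.001, -0.002]
contact_force: [-0.4, 0.8, 0.1]
gripper_width: 70.0
grasp_force: 0.0
```

Request:
move_arm:
  fingers: [70,70,70,70,70,70,70,70,70,70]
  travel:
    - [0,0,0]
    - [0,0,0]
    - [0,0,-40]
    - [0,0,-80]
    - [0,0,-110]
    - [45,0,-110]
    - [90,0,-110]
    - [135,0,-110]
    - [180,0,-110]
    - [225,0,-110]
  dr:
    - [0,0,0]
    - [0,0,0]
    - [0,0,0]
    - [0,0,0]
    - [0,0,0]
    - [0,0,-0.14]
    - [0,0,-0.28]
    - [0,0,-0.42]
    - [0,0,-0.56]
    - [0,0,-0.7]

```text
clock: 30.8
position: [578.3, 11.6, 372.4]
ee_rot: [0.923, -0.385, 0.0, -0.0]
contact_force: [1.5, 0.4, 1.1]
gripper_width: 70.1
grasp_force: 0.0
```

```bash
python3 - <<'E'
from h import *
jars(("blue",))
im=arm.get_image("scene")
for c in("yellow","red","green"): print(c,[(np.round(plane("scene",b[0],98),1).tolist(),b[1][4]) for b in blobs(im,c,100,(360,190,560,340))])
go((413.8,-352,370))
E
```

```text
blue [ 413.4 -352.2   90.7] miss 0.1 {'scene': (np.float64(256.9), np.float64(144.9)), 'side': (np.float64(316.4), np.float64(276.7))} [1, 1] [237, 309]
yellow [([548.9, 398.0, 98.0], 567)]
red [([558.3, 316.0, 98.0], 477)]
green [([565.0, 238.7, 98.0], 451)]
tool shift [145.6 370.8   2. ] yaw -0.8 pos [578.4  10.8 372.1]
```

Request:
move_arm:
  fingers: [70,70,70,70,70,70,70,70,70,70]
  travel:
    - [17,43,0]
    - [34,87,0]
    - [51,130,0]
    - [68,174,0]
    - [86,218,0]
    - [103,262,0]
    - [120,306,0]
    - [137,350,0]
    - [146,371,2]
    - [146,371,2]
  dr:
    - [0,0,-0.14]
    - [0,0,-0.28]
    - [0,0,-0.42]
    - [0,0,-0.56]
    - [0,0,-0.7]
    - [0,0,-0.8]
    - [0,0,-0.8]
    - [0,0,-0.8]
    - [0,0,-0.8]
    - [0,0,-0.8]

```text
clock: 31.95
position: [415.0, -352.1, 369.5]
ee_rot: [1.0, 0.0, -0.0, 0.0]
contact_force: [0.7, 1.8, -0.5]
gripper_width: 70.1
grasp_force: 0.0
```

Request:
move_arm:
  fingers: [70,70,70]
  travel:
    - [0,0,0]
    - [0,0,0]
    - [0,0,0]
  dr:
    - [0,0,0]
    - [0,0,0]
    - [0,0,0]

```text
clock: 32.25
position: [416.3, -349.6, 369.9]
ee_rot: [1.0, 0.003, 0.0, 0.0]
contact_force: [0.4, -0.4, -0.4]
gripper_width: 69.7
grasp_force: 0.0
```

```bash
python3 - <<'E'
from h import *
jars(("blue",))
wristcap("blue","w7",98); go((413.8,-352,252)); print(arm.read_state()["joints"])
E
```

```text
blue [ 413.7 -352.2   90. ] miss 0.4 {'scene': (np.float64(256.8), np.float64(145.2)), 'side': (np.float64(316.4), np.float64(276.8))} [1, 1] [225, 307]
blue [([414.2, -351.5], (np.float64(323.5), np.float64(205.5)), 3304)]
tool shift [ -2.3   2.1 117.9] yaw 0.006 pos [ 416.1 -349.9  369.9]
[-4.00898283e-01  2.75755879e-01 -2.45350901e-01 -3.39461450e-05
 -1.04942545e+00  1.97735989e+00]
```

Request:
move_arm:
  fingers: [70,70,70,70,70,45,45,45,45,45]
  travel:
    - [-2,2,40]
    - [-2,2,80]
    - [-2,2,107]
    - [-2,2,118]
    - [-2,2,118]
    - [-2,2,118]
    - [-2,2,118]
    - [-2,2,118]
    - [-2,2,118]
    - [-2,2,118]
  dr:
    - [0,0,0]
    - [0,0,0]
    - [0,0,0]
    - [0,0,0]
    - [0,0,0]
    - [0,0,0]
    - [0,0,0]
    - [0,0,0]
    - [0,0,0]
    - [0,0,0]

```text
clock: 33.4
position: [414.3, -352.8, 253.6]
ee_rot: [1.0, 0.002, 0.002, 0.001]
contact_force: [0.9, 2.0, 6.7]
gripper_width: 48.3
grasp_force: 62.1
```

Request:
move_arm:
  fingers: [45,45,45,45,45,45,45,45,45,45]
  travel:
    - [0,0,0]
    - [0,0,0]
    - [0,0,0]
    - [0,0,0]
    - [0,0,0]
    - [0,0,0]
    - [0,0,0]
    - [0,0,0]
    - [0,0,0]
    - [0,0,0]
  dr:
    - [0,0,0]
    - [0,0,0.12]
    - [0,0,0.24]
    - [0,0,0.36]
    - [0,0,0.48]
    - [0,0,0.6]
    - [0,0,0.72]
    - [0,0,0.84]
    - [0,0,0.96]
    - [0,0,1.08]

```text
clock: 34.4
position: [414.0, -353.7, 253.6]
ee_rot: [0.858, -0.514, 0.002, 0.001]
contact_force: [-1.8, -3.6, 4.4]
gripper_width: 48.6
grasp_force: 62.0
```

Request:
move_arm:
  fingers: [45,45,45,45,45,45,45]
  travel:
    - [0,0,0]
    - [0,0,0]
    - [0,0,0]
    - [0,0,0]
    - [0,0,0]
    - [0,0,0]
    - [0,0,0]
  dr:
    - [0,0,0.12]
    - [0,0,0.24]
    - [0,0,0.36]
    - [0,0,0.48]
    - [0,0,0.55]
    - [0,0,0.55]
    - [0,0,0.55]

```text
clock: 35.1
position: [413.4, -353.4, 253.5]
ee_rot: [-0.688, 0.726, -0.001, -0.001]
contact_force: [-1.5, -1.7, 6.4]
gripper_width: 48.4
grasp_force: 62.2
```

```bash
python3 - <<'E'
from h import *
a,_,_=wristcap("blue","w8",98)
cv2.imwrite("pics/w78.png",np.hstack([cv2.resize(cv2.imread("pics/w7.png")[100:260,250:410],(400,400)),cv2.resize(a[120:360,200:440,::-1],(400,400))]))
go((465,-11,330))
E
```

```text
blue [([415.3, -351.1], (np.float64(318.8), np.float64(300.0)), 9802)]
tool shift [-344.5  -33.   -77.2] yaw -1.625 pos [ 413.4 -353.4  253.5]
```

View pics/w78.png

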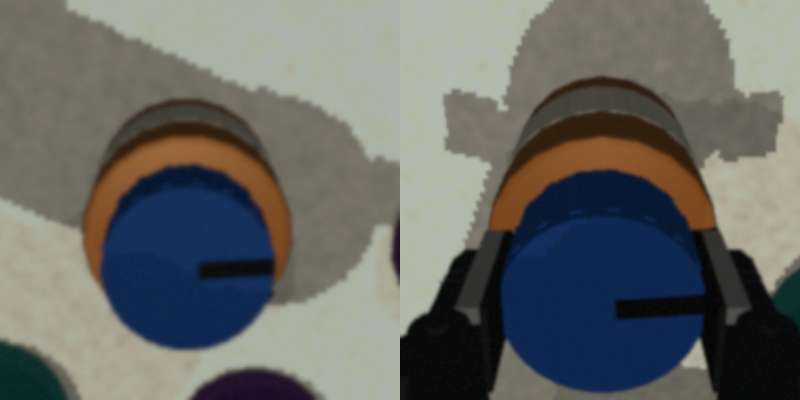

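The mark is hidden behind the cap and finger, so I turn blue another 0.25 rad for certainty before carrying it.

Request:
move_arm:
  fingers: [45,45,45,45,45]
  travel:
    - [0,0,0]
    - [0,0,0]
    - [0,0,0]
    - [0,0,0]
    - [0,0,0]
  dr:
    - [0,0,0.12]
    - [0,0,0.25]
    - [0,0,0.25]
    - [0,0,0.25]
    - [0,0,0.25]

```text
clock: 35.65
position: [413.3, -353.2, 253.5]
ee_rot: [-0.592, 0.806, -0.001, -0.0]
contact_force: [-2.1, -1.2, 7.3]
gripper_width: 48.3
grasp_force: 62.2
```

```bash
python3 - <<'E'
from h import *
jars(("blue",));go((465,-11,365)); print(arm.read_state()["wrist_torque"])
E
```

```text
blue [ 412.4 -350.4   90. ] miss 1.2 {'scene': (np.float64(258.0), np.float64(144.8)), 'side': (np.float64(316.3), np.float64(276.7))} [1, 1] [193, 317]
tool shift [-341.8   53.2 -112. ] yaw -1.875 pos [ 413.3 -353.2  253.5]
[-0.13574432  1.03510517 -0.04138802]
```

Request:
move_arm:
  fingers: [45,45,45,45,45,45,45,45,45,45]
  travel:
    - [0,0,-40]
    - [0,0,-80]
    - [-20,3,-112]
    - [-68,11,-112]
    - [-115,18,-112]
    - [-162,25,-112]
    - [-210,33,-112]
    - [-257,40,-112]
    - [-304,47,-112]
    - [-342,53,-112]
  dr:
    - [0,0,0]
    - [0,0,0]
    - [0,0,0]
    - [0,0,0]
    - [0,0,0]
    - [0,0,0]
    - [0,0,0]
    - [0,0,0]
    - [0,0,0]
    - [0,0,0]

```text
clock: 36.75
position: [465.2, -8.4, 363.6]
ee_rot: [-0.592, 0.806, 0.0, 0.0]
contact_force: [0.8, 0.8, -3.5]
gripper_width: 48.2
grasp_force: 64.7
```

Request:
move_arm:
  fingers: [45,45,45,45,45]
  travel:
    - [0,0,20]
    - [0,0,35]
    - [0,0,35]
    - [0,0,35]
    - [0,0,35]
  dr:
    - [0,0,0]
    - [0,0,0]
    - [0,0,0]
    - [0,0,0]
    - [0,0,0]

```text
clock: 37.25
position: [466.0, -10.8, 329.6]
ee_rot: [-0.591, 0.806, -0.0, 0.001]
contact_force: [-0.1, -0.1, -2.2]
gripper_width: 48.1
grasp_force: 64.6
```

```bash
python3 - <<'E'
from h import *
a=arm.get_image("wrist");cv2.imwrite("pics/w9.png",a[100:340,180:460,::-1])
go((465,-11,290.5))
E
```

```text
tool shift [ 0.5  1.  39.1] yaw -1.876 pos [466.  -10.9 329.6]
```

View pics/w9.png

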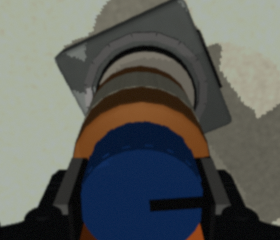

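The blue jar is centred over the pad, its bar pointing under the right finger where the hidden mark must be.

Request:
move_arm:
  fingers: [45,45,45,45,45,45,45,45,45,45]
  travel:
    - [0,1,12]
    - [0,1,20]
    - [0,1,25]
    - [0,1,30]
    - [0,1,34]
    - [0,1,36]
    - [0,1,38]
    - [0,1,39]
    - [0,1,39]
    - [0,1,39]
  dr:
    - [0,0,0]
    - [0,0,0]
    - [0,0,0]
    - [0,0,0]
    - [0,0,0]
    - [0,0,0]
    - [0,0,0]
    - [0,0,0]
    - [0,0,0]
    - [0,0,0]

```text
clock: 38.3
position: [465.4, -10.2, 295.1]
ee_rot: [-0.593, 0.806, -0.001, 0.001]
contact_force: [-11.0, 1.3, 33.7]
gripper_width: 48.2
grasp_force: 68.5
```

Request:
move_arm:
  fingers: [45,45,45,45,45,45,45,45,45,45]
  travel:
    - [0,0,0]
    - [0,0,0]
    - [0,0,-40]
    - [0,0,-80]
    - [-20,-5,-95]
    - [-60,-15,-95]
    - [-105,-25,-95]
    - [-145,-35,-95]
    - [-145,-35,-95]
    - [-145,-35,-95]
  dr:
    - [0,0,0]
    - [0,0,0]
    - [0,0,0]
    - [0,0,0]
    - [0,0,-0.1]
    - [0,0,-0.2]
    - [0,0,-0.3]
    - [0,0,-0.38]
    - [0,0,-0.38]
    - [0,0,-0.38]

```text
clock: 39.3
position: [541.9, 118.3, 383.6]
ee_rot: [0.733, -0.68, -0.0, 0.001]
contact_force: [-0.8, -0.9, -3.1]
gripper_width: 48.2
grasp_force: 64.7
```

```bash
python3 - <<'E'
from h import *
for i in range(2): arm.get_image("scene")
go((567,157.8,261))
E
```

```text
tool shift [-38.8 -28.8 123.1] yaw -1.496 pos [541.3 117.1 384.1]
```

Request:
move_arm:
  fingers: [45,45,45,45,45,45,45,45,70,70]
  travel:
    - [-39,-29,0]
    - [-39,-29,0]
    - [-39,-29,40]
    - [-39,-29,80]
    - [-39,-29,105]
    - [-39,-29,117]
    - [-39,-29,123]
    - [-39,-29,123]
    - [-39,-29,123]
    - [-39,-29,123]
  dr:
    - [0,0,0]
    - [0,0,0]
    - [0,0,0]
    - [0,0,0]
    - [0,0,0]
    - [0,0,0]
    - [0,0,0]
    - [0,0,0]
    - [0,0,0]
    - [0,0,0]

```text
clock: 40.4
position: [568.5, 158.9, 264.1]
ee_rot: [0.733, -0.68, 0.001, -0.002]
contact_force: [0.2, 0.3, 1.1]
gripper_width: 69.9
grasp_force: 0.0
```

Request:
move_arm:
  fingers: [70,70,70,70,70,0,0,0,0,0]
  travel:
    - [0,0,0]
    - [0,0,0]
    - [0,0,-40]
    - [0,0,-80]
    - [0,0,-120]
    - [-20,35,-120]
    - [-45,70,-120]
    - [-70,105,-120]
    - [-95,140,-120]
    - [-120,165,-120]
  dr:
    - [0,0,0]
    - [0,0,0]
    - [0,0,0]
    - [0,0,0]
    - [0,0,0]
    - [0,0,-0.14]
    - [0,0,-0.28]
    - [0,0,-0.42]
    - [0,0,-0.56]
    - [0,0,-0.7]

```text
clock: 41.4
position: [392.2, 266.1, 382.4]
ee_rot: [0.923, -0.385, 0.0, -0.001]
contact_force: [0.2, 0.8, 0.5]
gripper_width: 0.2
grasp_force: 0.0
```

Request:
move_arm:
  fingers: [0,0,0,0,0,0,0,0,0,0]
  travel:
    - [0,0,0]
    - [0,0,0]
    - [0,0,0]
    - [0,0,0]
    - [0,0,0]
    - [0,0,0]
    - [0,0,0]
    - [0,0,0]
    - [0,0,0]
    - [0,0,0]
  dr:
    - [0,0,-0.14]
    - [0,0,-0.28]
    - [0,0,-0.42]
    - [0,0,-0.56]
    - [0,0,-0.7]
    - [0,0,-0.872]
    - [0,0,-0.872]
    - [0,0,-0.872]
    - [0,0,-0.872]
    - [0,0,-0.872]

```text
clock: 42.4
position: [394.2, 265.9, 381.8]
ee_rot: [0.999, 0.037, 0.0, -0.0]
contact_force: [-0.3, -0.4, -0.5]
gripper_width: -0.2
grasp_force: 0.0
```

```bash
python3 - <<'E'
from h import *
im=arm.get_image("scene");w=arm.get_image("wrist")
for c in HUE: print(c,[(np.round(plane("scene",b[0],98),1).tolist(),b[1][4]) for b in blobs(im,c,100,(360,190,560,340))])
cv2.imwrite("pics/v.png",np.hstack([cv2.resize(im[190:340,370:560],(400,316)),cv2.resize(w,(400,316))])[:,:,::-1])
go((393.4,264.9,213)); s=arm.read_state();print(s["joints"],s["gripper_width"])
E
```

```text
yellow [([549.2, 398.0, 98.0], 572)]
red [([557.7, 316.1, 98.0], 481)]
green [([565.0, 238.7, 98.0], 450)]
blue [([571.4, 159.6, 98.0], 417)]
teal []
purple []
tool shift [ -0.9   0.9 168.7] yaw 0.075 pos [394.2 265.9 381.7]
[ 9.36146568e-01  1.49038180e-01 -3.80921670e-01 -3.71794720e-06
 -1.04085682e+00  7.10040769e-01] -0.17574784287685896
```

View pics/v.png

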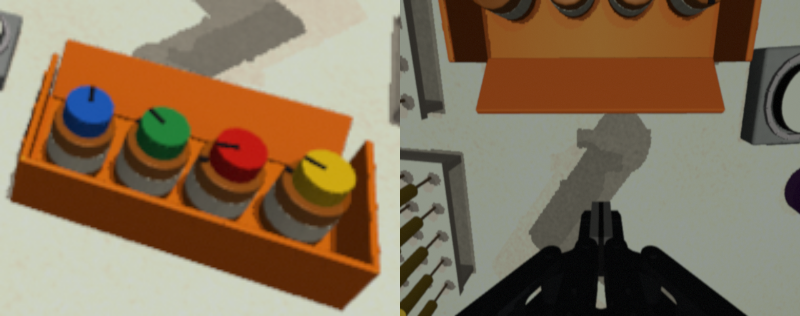

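All four jars stand in the crate: blue, green, red and yellow from left to right. The gate leans out, clear of the closed fingers. Next I go down outside it and push along its arc.

Request:
move_arm:
  fingers: [0,0,0,0,0,0]
  travel:
    - [0,0,45]
    - [0,0,90]
    - [0,0,135]
    - [0,0,168]
    - [0,0,168]
    - [0,0,168]
  dr:
    - [0,0,0]
    - [0,0,0]
    - [0,0,0]
    - [0,0,0]
    - [0,0,0]
    - [0,0,0]

```text
clock: 43.1
position: [394.6, 266.4, 214.1]
ee_rot: [0.999, 0.038, 0.0, 0.0]
contact_force: [-0.1, 0.4, -0.2]
gripper_width: 0.2
grasp_force: 0.0
```

Request:
move_arm:
  fingers: [0,0,0,0,0,0,0,0,0,0]
  travel:
    - [10,0,0]
    - [18,0,0]
    - [24,0,-2]
    - [30,0,-6]
    - [36,0,-10]
    - [42,0,-14]
    - [48,0,-17]
    - [53,0,-20]
    - [58,0,-22]
    - [62,0,-24]
  dr:
    - [0,0,0]
    - [0,0,0]
    - [0,0,0]
    - [0,0,0]
    - [0,0,0]
    - [0,0,0]
    - [0,0,0]
    - [0,0,0]
    - [0,0,0]
    - [0,0,0]

```text
clock: 44.1
position: [456.5, 270.4, 237.7]
ee_rot: [0.999, 0.038, -0.0, 0.0]
contact_force: [-1.4, -0.4, -2.4]
gripper_width: 0.0
grasp_force: 0.9
```

Request:
move_arm:
  fingers: [0,0,0,0,0,0]
  travel:
    - [3,0,-1]
    - [6,0,-2]
    - [9,0,-2]
    - [11,0,-2]
    - [12,0,-2]
    - [12,0,-2]
  dr:
    - [0,0,0]
    - [0,0,0]
    - [0,0,0]
    - [0,0,0]
    - [0,0,0]
    - [0,0,0]

```text
clock: 44.7
position: [468.2, 271.6, 239.8]
ee_rot: [0.999, 0.038, 0.0, -0.0]
contact_force: [-1.3, 0.2, 0.8]
gripper_width: 0.2
grasp_force: 0.4
```

Request:
move_arm:
  fingers: [0,0,0,0,0]
  travel:
    - [2,0,0]
    - [4,0,0]
    - [5,0,0]
    - [5,0,0]
    - [5,0,0]
  dr:
    - [0,0,0]
    - [0,0,0]
    - [0,0,0]
    - [0,0,0]
    - [0,0,0]

```text
clock: 45.2
position: [470.1, 271.9, 239.8]
ee_rot: [0.999, 0.038, -0.004, 0.001]
contact_force: [-16.3, 3.1, 10.7]
gripper_width: 0.1
grasp_force: 8.2
```

The gate is at its stop (16 N). Backing off, raising, and verifying.

Request:
move_arm:
  fingers: [0,0,0,0,0,0,0,0]
  travel:
    - [-20,0,0]
    - [-60,0,0]
    - [-60,0,-40]
    - [-60,0,-80]
    - [-60,0,-120]
    - [-60,0,-150]
    - [-60,0,-150]
    - [-60,0,-150]
  dr:
    - [0,0,0]
    - [0,0,0]
    - [0,0,0]
    - [0,0,0]
    - [0,0,0]
    - [0,0,0]
    - [0,0,0]
    - [0,0,0]

```text
clock: 46.0
position: [413.2, 267.5, 390.5]
ee_rot: [0.999, 0.038, 0.001, -0.001]
contact_force: [-0.1, 0.3, -0.2]
gripper_width: -0.0
grasp_force: 0.0
```

```bash
python3 - <<'E'
from h import *
im=arm.get_image("scene");w=arm.get_image("wrist");sd=arm.get_image("side")
for c in("yellow","red","green","blue"): print(c,[(np.round(plane("scene",b[0],98),1).tolist(),b[1][4]) for b in blobs(im,c,100,(360,190,560,340))])
A=cv2.resize(im[190:340,370:560],(400,300));B=cv2.resize(sd[90:215,250:390],(400,300))
C=cv2.resize(w,(400,300));D=cv2.resize(im,(400,300))
cv2.imwrite("pics/fin.png",np.vstack([np.hstack([A,B]),np.hstack([C,D])])[:,:,::-1]); print(arm.read_state()["contact_force"])
E
```

```text
yellow [([548.4, 397.9, 98.0], 584)]
red [([556.4, 317.0, 98.0], 478)]
green [([564.0, 239.0, 98.0], 465)]
blue [([570.5, 159.5, 98.0], 434)]
[-0.18126534 -0.61121371 -0.27107665]
```

View pics/fin.png

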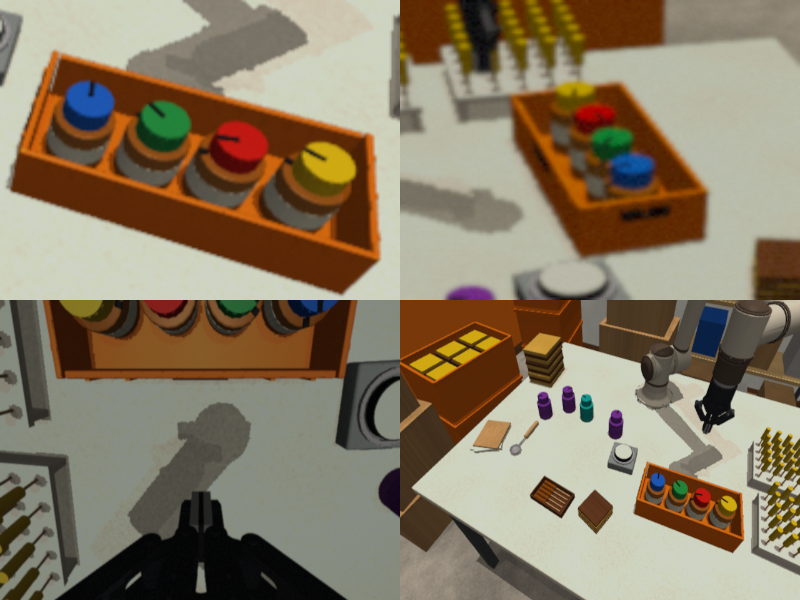

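The gate is flush and upright, the four jars stand in the crate, and the trays and spoon are where they were. Handing in.

```bash
python3 -c "
from bench import arm
print(arm.job_done())"
```

```text
the job is handed in; nothing more can be done
None
```

I handed the job in at about 46 s: all four jars capped, stamped in order yellow, red, green, blue, and standing in the crate with the gate shut; no verdict came back. The mark under the blue cap was hidden while I screwed it, so I turned that cap an extra 0.25 rad past its full range.

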